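# Put the proofing press on impression

## Robot

A 6-joint arm with a two-finger parallel gripper is mounted at the origin on a cart in front of the work surface, level with it; the furniture and walls round the work are solid. World frame = base frame: x ahead of the robot, y to its left, z up, the work surface at z = 0. Lengths are in m, angles in rad, forces in N, time in s.
With the tool pointing down it reaches from about 0.325 to 1 m from the base axis. Payload 5.1 kg.
Tool frame: the origin (TCP) lies at the very end of the fingers, on their centre line; the grasp point (between the pads) lies 19 mm behind it; z points along the fingers, x is the direction in which the jaws open and shut, and the axes are right-handed (so a half turn about z gives the same grasp; the last joint's range is limited). The gripper opens to 85 mm and grips with 20 to 120 N. Pads are 22 mm wide; open, the fingers measure 114 mm over their backs; the gripper's body (76 mm by 85 mm) begins 54 mm behind the grasp point. The pads swing forward as they close: fully open they stand 13 mm farther back than shut.
Start: joints at [1.227, 0.124, 1.65, -0, 1.367, -0.083], TCP at [0.168, 0.628, 0.231] pointing down, gripper open.
Joint ranges: [-2.61, 2.61], [-1.02, 2.33], [0.03, 2.71], [-1.35, 4.49], [0.32, 2.68], [-2.91, 2.91]. Speed limits (rad/s): [2.57, 2.57, 3.14, 3.14, 3.14, 3.14].

## Interface

Orientations are given as a rotation vector (axis times angle).
In Python, from bench import robot, eyes, order gives the robot as it stands.
- The arm moves only by the tool servo_tool, never from a script. Its argument "steps" is a list of rows, each a list of 4 numbers: the shift along the tool's x, y, z in cm, then the turn about the tool's z in degrees. A call has exactly 8 rows; each row is the pose to reach, as a shift and turn from the pose measured when the call began, along the tool's axes at that moment; what a row does not reach only later rows make up. A row lasts 1/8 s, in which the tool goes at most 62.5 mm and 10.7 degrees, less where a joint would pass 70% of its speed; a pose out of reach is approached as far as the arm can. A call with a gripper value outside its range is refused whole. "hand" is the gripper's target within -1 to 1 (fully open at 1, half-way at 0, shut at -1), set as the call begins (left out, the last holds). The fingers move at their own pace and stop on an object; "force" is the grip in N (left out, the last holds). Time passes only in rows, so rows that repeat a pose let the fingers close, or fill a call up. It gives the time, the measured TCP pose, the force and the opening at its end, in the units of the state.
- robot.observe(): the state, without advancing time (a new reading comes with each control period).
- eyes.grab_frame(name): name is "scene" or "side" or "wrist"; returns (picture, depth): 400x640x3 uint8, red, green, blue; 400x640 float32, m along the optical axis (not along the pixel's ray), 0 where there is no reading.
- eyes.calibration(name): a dict with "fx", "fy", "cx", "cy" (pixels), "camera_from_world" (4x4, takes a point from world to camera coordinates); the wrist camera has in their place "tool_from_camera" (4x4, takes a point from camera to tool coordinates, whose origin is the TCP and whose axes are the tool frame's). Camera axes: x right, y down, z forward; pixel columns grow to the right and rows downward; lengths in m; the calibration is good to about 2 mm. The wrist camera is an equidistant fisheye: a pixel r from the principal point sees the ray r / f radians off the axis. A picture is of the moment at which its call begins: read the wrist's pose just before it. calibration takes no time and is no camera call.
- order.sign_off(): hands the job in, once; it reports no verdict.
The state is a dict: "time": time; "q": joint angles; "joint_vel": joint speeds; "joint_efforts": joint torques, N m; "tcp_pos": TCP position; "ee_rot": TCP orientation; "contact_force": force on the tool from outside, world axes, zero at the start; "ft_torque": the same for the moment, N m; "finger_gap": finger opening in m.
Only numpy, scipy, OpenCV 4.12 (cv2) and the standard library are available. Lean on these libraries where they do the work, as an engineer would, in place of code of your own. Each camera call takes 0.05 s, during which the arm holds its last target. There are 200 camera calls.

## Task

Set the tabletop printing press up for a proof. While its roller is still lifted, push the lino block along the bed under the roller until it is right up against the stop bar at the far end; then throw the impression lever out of its parked notch (the one nearest the open end of the bed) and leave it clicked home in the notch that has the tall thumbscrew beside it. Do not shift the jar, the ink roller or the tape that stand around the press.

Things in the scene. Friction and masses are not known exactly. Their poses are not given: they have to be found in the camera images.
- press: Grey tabletop relief-printing press, fixed, 325 x 300 mm, 162 high. Origin: centre of underside; x along the bed from open feed end to stop bar, y left, z up. Bed top z 30 mm, x -165..159. Guide strips 8 mm high, inner faces y +-52, x -132..138. Cheeks x 23..107, |y| 75..87, 140 high, tie bar on top. Star wheel on the left (y to 131) is not used. Lever housing at right: x -67..67, y -163..-87.
- stop_face (a point): Middle of the stop bar's face towards the feed end, at bed height: x 130, y 0, z 30 mm in the press's frame. The bar is 16 mm high. The roller (60 mm diameter, axis at x 65 mm) hangs 31 mm above the bed when lifted.
- gate (a point): Centre of the steel gate plate's slot, on the plate's top: x 0, y -130, z 98 mm in the press's frame. The slot runs along x; its outer (-y) side has four V notches, with bottoms at x -30 (parked, nearest the feed end), -10, +10 and +30 mm.
- block: Lino block: plywood base, grey face carved with a pale leaf, 170 x 100 x 22 mm (x, y, z), about 0.3 kg, loose, flat on the bed between the guide strips (4 mm side play in all). Origin: centre of its underside; x along its length. Against the stop bar its origin is at x 45 mm in the press's frame. It passes under the lifted roller with 9 mm to spare.
- grip (a point): Centre of the lever's black round grip (24 mm diameter, 47 mm long, spins on the stem), 170 mm above the lever's pivot at x 0, y -130, z 20 mm in the press's frame. Seated in the four notches, from parked: grip x -65, -22, 22, 65 mm; y -130; z 177, 189, 189, 177 mm.
- stem_ball (a point): The 10 mm ball on the lever's stem, 80 mm above the pivot, which sits in a notch of the gate plate.
- throw_angle (a joint): Swing of the lever along the slot, about the press's y axis, rad: 0 = parked (roller lifted); grows as the grip goes to the press's +x; the other notches are at 0.26, 0.52, 0.78. Throwing it lowers the roller by up to 8 mm, to 1 mm above the block.
- throw_side (a joint): Sideways give of the lever, rad: 0 = seated in a notch, held there by a spring (about 3 N at the grip); grows as the grip goes to the press's +y, at most 0.15. 0.10 (17 mm at the grip) clears the teeth. The teeth have 45 degree flanks: pushing the grip along the slot with about 10 N also rides the lever over a tooth and it snaps into the next notch.
- marker_screw: Tall round steel thumbscrew (15 mm diameter, stands 26 mm above the gate plate), fixed beside one of the three working notches, 20.5 mm to the -y side of where the stem ball sits in that notch. Origin: its axis at the plate's top; x, y parallel to the press's. The other two working notches have only flat plugs there.
- jar: Paint jar with blue lid, 63 mm diameter, 66 mm high, standing on the table right of the press. Origin: centre of the underside.
- brayer: Ink roller (brayer) with wooden handle, 103 x 159 x 35 mm, lying left of the press. Origin: centre of the underside.
- tape: Roll of masking tape, 100 mm diameter, 25 mm high, lying right of the press. Origin: centre of the underside.
Things that resemble listed ones, but are neither listed nor needed, are in the scene too. Of the things shaped like the block, the plywood one is meant.

How it is judged:
By the outcome, as a careful person would: the job done as asked, in the order asked, and still so for the second after the job is handed in, with the robot touching nothing.
It also fails if it takes over 48 s, if anything falls off the work surface, if the arm or the gripper's body presses on something with over 40 N, if the wrist force passes 120 N, or if a joint passes its speed limit or range.

## Working session

There is one attempt and no reset: what is moved stays moved. The work goes in short steps, Python scripts to look and compute and a tool call to move; the robot and the scene stay as the last step left them, time stands still between calls to the robot, and variables do not carry over. Pictures are saved under pics/ and viewed, about 8 in all and at most 12, crops included, and the job is handed in when it is done.

Besides the shell and the picture viewer there is one more tool, called after ">>>" as name([rows], argument=value, ...), one row to a line, values as JSON. servo_tool: Moves the arm, as the interface text tells. Its arguments: {"type":"object","properties":{"steps":{"type":"array","items":{"type":"array","items":{"type":"number"}}},"hand":{"type":"number"},"force":{"type":"number"}},"required":["steps"]}

```bash
mkdir -p pics; ls; python3 - <<'E'
from bench import robot, eyes
import cv2, numpy as np
print(robot.observe())
for n in ("scene","side"):
    im,d=eyes.grab_frame(n)
    np.savez(f"{n}0.npz",im=im,d=d)
    cv2.imwrite(f"pics/{n}0.png",im[:,:,::-1])
    c=eyes.calibration(n); print(n,c)
print(eyes.calibration("wrist"))
E
```

```text
pics
{'time': 0.0, 'q': array([ 1.22740493e+00,  1.24496889e-01,  1.65165220e+00, -3.30322216e-05,
        1.36750491e+00, -8.25797198e-02]), 'joint_vel': array([-0.00023981,  0.00208176, -0.00110193, -0.00082068, -0.00154643,
       -0.00133928]), 'joint_efforts': array([-1.39188072e-03, -4.23665071e+01, -3.65424049e+01, -1.41392870e-04,
        7.39245617e-03, -6.21091829e-06]), 'tcp_pos': array([0.16743227, 0.62744104, 0.23007122]), 'ee_rot': array([ 2.49053386,  1.91302201, -0.00269332]), 'contact_force': array([ 0.4738198 , -0.06826426,  1.00148703]), 'ft_torque': array([ 0.03305473, -0.0142201 ,  0.0233448 ]), 'finger_gap': 0.0859606026686958}
scene {'fx': 397.32582646657823, 'fy': 397.32582646657823, 'cx': 322.0684513370221, 'cy': 192.34192796414732, 'camera_from_world': array([[ 0.55315299, -0.83287212,  0.01859563, -0.28017563],
       [-0.60162308, -0.4148098 , -0.68262911,  0.43844001],
       [ 0.57625641,  0.36641077, -0.73052837,  1.01424675],
       [ 0.        ,  0.        ,  0.        ,  1.        ]])}
side {'fx': 401.8427789399983, 'fy': 401.8427789399983, 'cx': 314.9734955951005, 'cy': 197.630636392759, 'camera_from_world': array([[ 0.87896902, -0.47666635,  0.0142359 , -0.51111171],
       [-0.31081802, -0.59527553, -0.7409718 ,  0.28691257],
       [ 0.36167061,  0.64686647, -0.67138524,  0.87242827],
       [ 0.        ,  0.        ,  0.        ,  1.        ]])}
{'fx': 309.70691628693146, 'fy': 309.70691628693146, 'cx': 318.9630907514276, 'cy': 199.1083852335354, 'tool_from_camera': array([[ 9.99999825e-01, -1.10177387e-04, -5.80571169e-04,
        -5.13811541e-04],
       [ 2.75100354e-04,  9.56307752e-01,  2.92361774e-01,
        -7.51369571e-02],
       [ 5.22993053e-04, -2.92361883e-01,  9.56307616e-01,
        -1.42207788e-01],
       [ 0.00000000e+00,  0.00000000e+00,  0.00000000e+00,
         1.00000000e+00]])}
```

View pics/scene0.png

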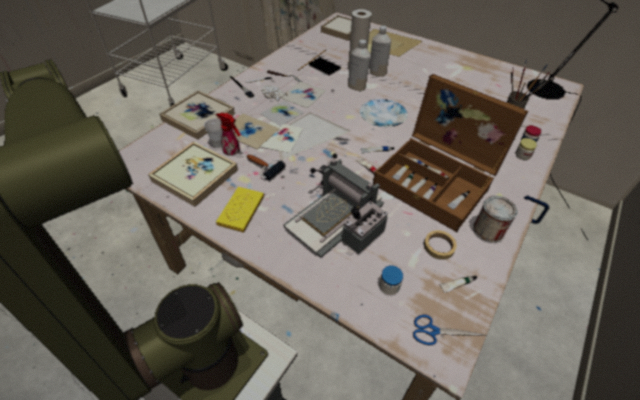

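View pics/side0.png

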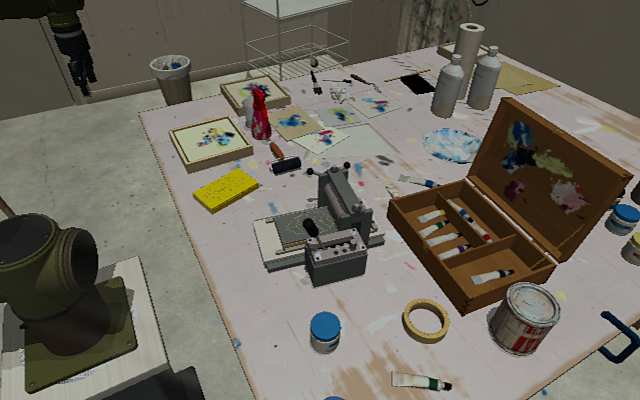

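The scene shows the press at about (340,210), with the block on its bed at about (335,215) and the lever housing at about (365,228). The jar is at (391,279) and the tape at (440,244). The side view has the press at about (320,230), with the black grip at (310,228). I'll enlarge both views to pick points.

```bash
python3 - <<'E'
import cv2, numpy as np
a=np.load("side0.npz")["im"][150:300,240:400]; b=np.load("scene0.npz")["im"][150:260,275:395]
A=cv2.resize(a,None,fx=5,fy=4,interpolation=cv2.INTER_CUBIC)
A=cv2.resize(a,(640,600),interpolation=cv2.INTER_CUBIC)
cv2.imwrite("pics/a.png",A[:,:,::-1])
B=cv2.resize(b,(648,594),interpolation=cv2.INTER_CUBIC)
cv2.imwrite("pics/b.png",B[:,:,::-1])
E
```

```text
(no output)
```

View pics/a.png

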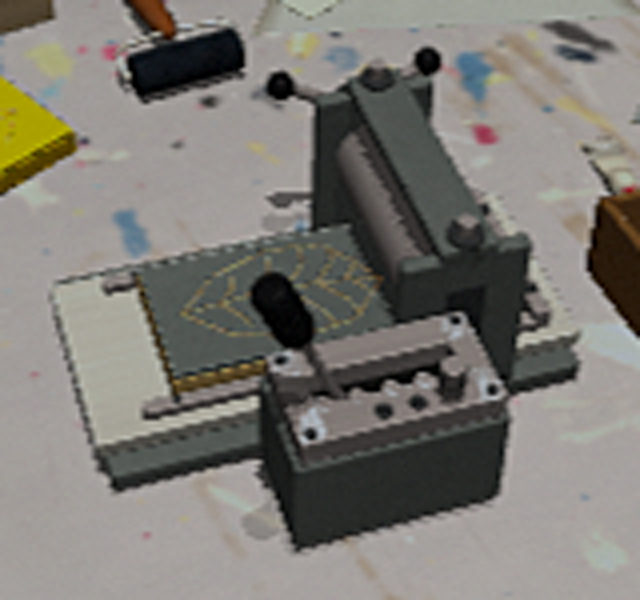

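View pics/b.png

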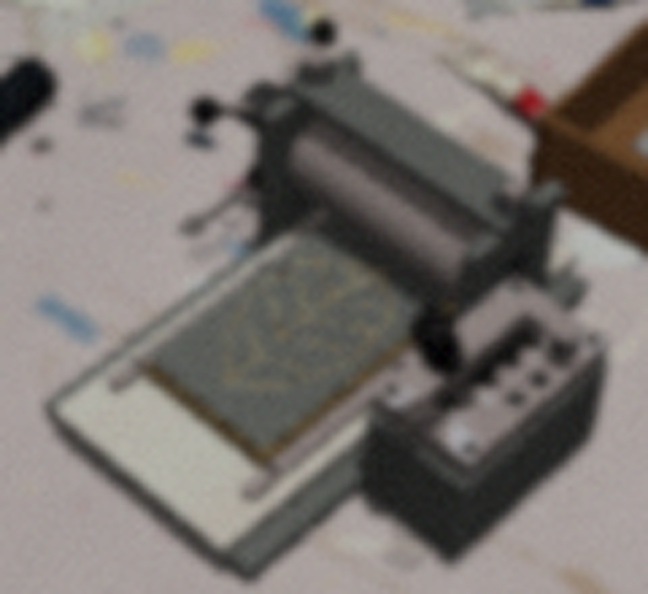

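Both crops show the tall thumbscrew beside the last notch on the far side (side crop (455,380)). The two flat plugs are beside the earlier notches (383,412) and (420,402). The lever is parked and the plywood block lies near the roller. Next I compute the press pose.

```bash
cat > h.py <<'E'
import numpy as np, cv2
from bench import robot, eyes
from scipy.spatial.transform import Rotation as R
def ray(n,u,v):
    c=eyes.calibration(n); T=np.linalg.inv(c["camera_from_world"])
    d=T[:3,:3]@[(u-c["cx"])/c["fx"],(v-c["cy"])/c["fy"],1]
    return T[:3,3],d
def plane(n,u,v,z):
    o,d=ray(n,u,v); return (o+d*(z-o[2])/d[2])
S=lambda u,v:("side",240+u/4,150+v/4)
C=lambda u,v:("scene",275+u/5.4,150+v/5.4)
def tri(a,b):
    (o1,d1),(o2,d2)=ray(*a),ray(*b)
    s=np.linalg.lstsq(np.c_[d1,-d2],o2-o1,rcond=None)[0]
    p,q=o1+d1*s[0],o2+d2*s[1]; return (p+q)/2,np.linalg.norm(p-q)
E
python3 - <<'E'
from h import *
np.set_printoptions(precision=4,suppress=True)
for nm,p,z in [("FL s",S(54,284),.03),("FR s",S(97,448),.03),("farR s",S(578,337),.03),("FL c",C(50,405),.03),("FR c",C(230,553),.03),
  ("blk FL s",S(137,272),.052),("blk FR s",S(175,377),.052),("blk FL c",C(148,363),.052),("blk FR c",C(262,455),.052),
  ("gate FR s",S(300,442),.098),("gate farR s",S(508,398),.098),("gate FR c",C(465,470),.098),("gate farR c",C(605,345),.098),("gate FL c",C(370,395),.098),("gate FL s",S(262,358),.098),("gate farL s",S(465,315),.098),
  ("scr top s",S(455,366),.124),("scr top c",C(565,335),.124),("plug2 s",S(420,402),.098),("plug1 s",S(383,412),.098),("plug1 c",C(517,403),.098)]:
    print(nm,plane(*p,z))
print(tri(S(283,308),C(437,340)))
for nm,p,z in [("jar",("side",325,322),.066),("jar c",("scene",391,272),.066),("tape",("side",426,320),.025)]: print(nm,plane(*p,z))
E
```

```text
FL s [0.4492 0.1043 0.03  ]
FR s [ 0.4197 -0.0381  0.03  ]
farR s [ 0.7341 -0.0999  0.03  ]
FL c [0.445 0.107 0.03 ]
FR c [ 0.4176 -0.0419  0.03  ]
blk FL s [0.4954 0.0683 0.052 ]
blk FR s [ 0.4786 -0.0263  0.052 ]
blk FL c [0.4903 0.0666 0.052 ]
blk FR c [ 0.4716 -0.0274  0.052 ]
gate FR s [ 0.5043 -0.1395  0.098 ]
gate farR s [ 0.6255 -0.1671  0.098 ]
gate FR c [ 0.4964 -0.1433  0.098 ]
gate farR c [ 0.6201 -0.1657  0.098 ]
gate FL c [ 0.5117 -0.0728  0.098 ]
gate FL s [ 0.5144 -0.074   0.098 ]
gate farL s [ 0.6392 -0.1003  0.098 ]
scr top s [ 0.5974 -0.1508  0.124 ]
scr top c [ 0.5923 -0.1507  0.124 ]
plug2 s [ 0.5791 -0.146   0.098 ]
plug1 s [ 0.5565 -0.1425  0.098 ]
plug1 c [ 0.5537 -0.1442  0.098 ]
(array([ 0.5074, -0.1117,  0.1778]), np.float64(0.0016302794715219305))
jar [ 0.459  -0.2669  0.066 ]
jar c [ 0.4595 -0.2658  0.066 ]
tape [ 0.6686 -0.3453  0.025 ]
```

Fit: press yaw is about -11.1° and its origin about (0.595, 0.001). The measured grip is within 3 mm of its predicted parked position, and the screw matches the +30 mm notch. The block's origin is at x ≈ -28 mm, so the push is about 73 mm. Now I move over the feed end.

>>> servo_tool([
  [-4.5,3.9,0,0],
  [-9,7.8,0,0],
  [-13.5,11.7,0,0],
  [-18,15.6,0,-1],
  [-22.5,19.5,0,-2],
  [-27,23.4,0,-3],
  [-31.5,27.3,0,-4],
  [-36,31.2,0,-4],
], hand=0, force=40)

```text
time: 1.1
tcp_pos: [0.3763, 0.1974, 0.2305]
ee_rot: [2.422, 1.999, -0.002]
contact_force: [1.0, 0.7, 0.0]
finger_gap: 0.0428
```

```bash
cat >> h.py <<'E'
yaw=np.radians(-11.1); O=np.array([.595,.001,0]); P=R.from_euler("z",yaw).as_matrix()
def st(target=None):
    s=robot.observe(); M=R.from_rotvec(s["ee_rot"]).as_matrix(); p=s["tcp_pos"]
    print("t",s["time"],"tcp",p.round(4),"press mm",(1e3*P.T@(p-O)).round(1),"tool y yaw",np.degrees(np.arctan2(M[1,1],M[0,1])).round(2),"F press",(P.T@s["contact_force"]).round(1),"gap",round(s["finger_gap"],4))
    if target is not None: print("shift cm",(1e2*M.T@(O+P@(np.array(target)/1e3)-p)).round(2))
    return s,M
E
python3 -c "
from h import *
st([-137,0,230])"
```

```text
t 1.1 tcp [0.3763 0.1974 0.2305] press mm [-252.4  150.6  230.5] tool y yaw -10.92 F press [0.9 0.9 0. ] gap 0.0428
shift cm [-15.1   11.5    0.08]
```

Continue to above the feed end, then take a close look from there.

>>> servo_tool([
  [-4,3,0,0],
  [-8,6,0,0],
  [-12,9,0,0],
  [-15.1,11.5,0,0],
  [-15.1,11.5,3,0],
  [-15.1,11.5,6,0],
  [-15.1,11.5,6,0],
  [-15.1,11.5,6,0],
])

```text
time: 2.1
tcp_pos: [0.461, 0.0273, 0.1717]
ee_rot: [2.421, 1.999, -0.001]
contact_force: [0.2, 0.0, 0.2]
finger_gap: 0.0427
```

```bash
python3 - <<'E'
from h import *
s,M=st([-137,0,38])
im,d=eyes.grab_frame("wrist"); np.savez("w1.npz",im=im,p=s["tcp_pos"],M=M)
c=eyes.calibration("wrist"); np.save("wc.npy",c["tool_from_camera"])
cv2.imwrite("pics/w1.png",im[:,:,::-1])
E
```

```text
t 2.1 tcp [0.461  0.0273 0.1717] press mm [-136.6    0.   171.7] tool y yaw -10.9 F press [0.2 0.1 0.2] gap 0.0427
shift cm [ 0.02 -0.06 13.37]
```

View pics/w1.png

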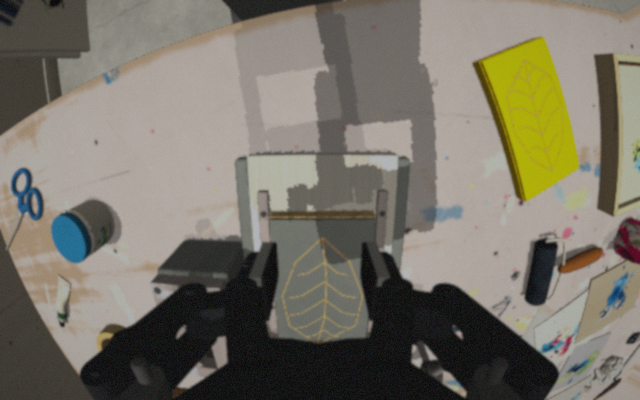

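The wrist view shows the bed's feed edge at row ~155 (x 247–402) and the block's near top edge at row ~218 (x 272–376). The guide strips are at x 264 and 382, and the fingers are low in the frame. I cast these points to the bed.

```bash
cat >> h.py <<'E'
def wplane(u,v,p,M,z):
    c=eyes.calibration("wrist"); a=np.array([(u-c["cx"]),(v-c["cy"])])/c["fx"]; r=np.hypot(*a)
    d=np.r_[np.sin(r)*a/max(r,1e-9),np.cos(r)]; T=c["tool_from_camera"]
    d=M@T[:3,:3]@d; o=p+M@T[:3,3]; w=o+d*(z-o[2])/d[2]
    return (1e3*P.T@(w-O)).round(1)
E
python3 - <<'E'
from h import *
w=np.load("w1.npz"); p,M=w["p"],w["M"]
for n,u,v,z in [("feed R",247,155,.03),("feed L",402,155,.03),("blk R",272,220,.052),("blk L",376,220,.052),("strip R inner",270,195,.038),("strip L inner",377,195,.038)]: print(n,wplane(u,v,p,M,z))
E
```

```text
feed R [-168.   -68.7   30. ]
feed L [-168.7   77.6   30. ]
blk R [-111.5  -43.6   52. ]
blk L [-111.8   51.4   52. ]
strip R inner [-131.1  -46.7   38. ]
strip L inner [-131.5   53.6   38. ]
```

The wrist view puts the centreline about 3–4 mm further to +y. I'll shift the frame by (-1, +3) mm, lower behind the block and make the first part of the push.

>>> servo_tool([
  [0.35,-0.1,4,0],
  [0.35,-0.1,8,0],
  [0.35,-0.1,11,0],
  [0.35,-0.1,13.2,0],
  [0.35,-0.1,13.3,0],
  [0.35,0.6,13.3,0],
  [0.35,1.3,13.3,0],
  [0.35,1.8,13.3,0],
])

```text
time: 3.15
tcp_pos: [0.4809, 0.0271, 0.0404]
ee_rot: [2.42, 1.998, 0.001]
contact_force: [-3.3, 1.1, 1.3]
finger_gap: 0.0425
```

```bash
sed -i 's/^def st/O=O+P@np.array([-.001,.003,0])\ndef st/' h.py; python3 -c "
from h import *
st([-51,0,38])"
```

```text
t 3.15 tcp [0.4809 0.0271 0.0404] press mm [-116.     0.6   40.4] tool y yaw -10.9 F press [-3.4  0.4  1.3] gap 0.0425
shift cm [-0.08  6.5   0.26]
```

Contact is made (3.4 N). Push on, stopping short of the stop bar.

>>> servo_tool([
  [0,0.9,0.2,0],
  [0,1.8,0.2,0],
  [0,2.7,0.2,0],
  [0,3.6,0.2,0],
  [0,4.4,0.2,0],
  [0,5.1,0.2,0],
  [0,5.6,0.2,0],
  [0,5.8,0.2,0],
])

```text
time: 4.15
tcp_pos: [0.5381, 0.0161, 0.0385]
ee_rot: [2.42, 1.999, 0.001]
contact_force: [-2.0, 1.3, 2.1]
finger_gap: 0.0428
```

>>> servo_tool([
  [0,0.1,0,0],
  [0,0.2,0,0],
  [0,0.3,0,0],
  [0,0.4,0,0],
  [0,0.5,0,0],
  [0,0.6,0,0],
  [0,0.65,0,0],
  [0,0.7,0,0],
])

```text
time: 5.15
tcp_pos: [0.5436, 0.015, 0.0384]
ee_rot: [-2.422, -2.0, 0.003]
contact_force: [-8.9, 0.9, 5.7]
finger_gap: 0.0422
```

```bash
python3 -c "
from h import *
st([-51,0,38])"
```

```text
t 5.15 tcp [0.5436 0.015  0.0384] press mm [-52.2   0.8  38.4] tool y yaw -10.9 F press [-8.9 -0.8  5.7] gap 0.0422
shift cm [-0.08  0.12  0.04]
```

>>> servo_tool([
  [0,0.1,0,0],
  [0,0.2,0,0],
  [0,0.3,0,0],
  [0,0.3,0,0],
  [0,0.3,0,0],
  [0,0.35,0,0],
  [0,0.4,0,0],
  [0,0.4,0,0],
])

```text
time: 6.15
tcp_pos: [0.5436, 0.015, 0.038]
ee_rot: [-2.416, -1.995, 0.014]
contact_force: [-16.8, 2.3, 12.6]
finger_gap: 0.0424
```

```bash
python3 -c "
from h import *
st([-65,0,205])"
```

```text
t 6.15 tcp [0.5436 0.015  0.038 ] press mm [-52.1   0.8  38. ] tool y yaw -10.9 F press [-16.9  -1.   12.6] gap 0.0424
shift cm [ -0.11  -1.49 -16.69]
```

The block won't move further and the force has doubled, so it is at the stop; the TCP is at -52 mm against -51 predicted. Back off, rise and go over the lever.

>>> servo_tool([
  [0,-1,0,0],
  [0,-2.5,-1,0],
  [0,-3.5,-6,0],
  [0,-4.5,-12,0],
  [0,-5,-18,0],
  [0,-5,-22,0],
  [0,-5,-22,0],
  [0,-5,-22,0],
], hand=0.2)

```text
time: 7.15
tcp_pos: [0.497, 0.0244, 0.2578]
ee_rot: [-2.416, -1.995, 0.015]
contact_force: [-0.1, 0.7, -0.5]
finger_gap: 0.0512
```

```bash
python3 - <<'E'
from h import *
s,M=st([-65,-130,260])
im,d=eyes.grab_frame("wrist"); np.savez("w2.npz",im=im,p=s["tcp_pos"],M=M)
cv2.imwrite("pics/w2.png",im[:,:,::-1])
im,d=eyes.grab_frame("side"); cv2.imwrite("pics/s2.png",cv2.resize(im[150:300,240:400],(640,600))[:,:,::-1])
E
```

```text
t 7.15 tcp [0.497  0.0244 0.2578] press mm [-99.7   1.1 257.8] tool y yaw -10.9 F press [-0.2  0.7 -0.5] gap 0.0512
shift cm [-13.12   3.42  -0.23]
```

View pics/w2.png

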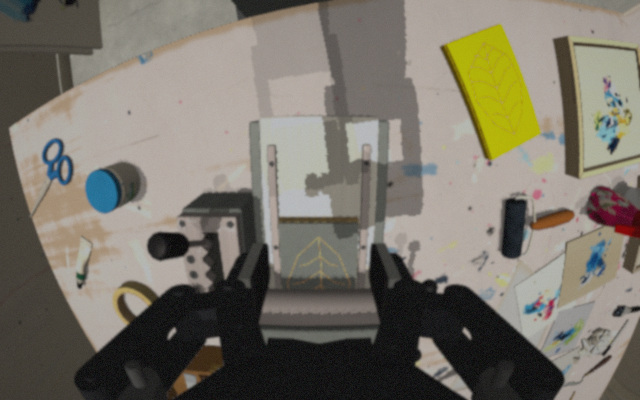

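The wrist view shows the black grip at about (150–190, 245) and the block's near edge at row ~220 (x 280–357), close to the roller. I cast the grip onto its known height.

```bash
python3 - <<'E'
from h import *
w=np.load("w2.npz"); p,M=w["p"],w["M"]; im=w["im"]
m=(im[210:280,140:195].max(2)<45).astype(np.uint8)
n,l,s,c=cv2.connectedComponentsWithStats(m); i=1+s[1:,4].argmax(); print(s[i],c[i]+[140,210])
u,v=c[i]+[140,210]
print("grip",wplane(u,v,p,M,.177),"blk",wplane(280,222,p,M,.052),wplane(357,222,p,M,.052),"feed",wplane(260,119,p,M,.03),wplane(381,119,p,M,.03))
E
```

```text
[  9  23  41  26 753] [168.52456839 244.61088977]
grip [ -65.9 -130.1  177. ] blk [-42. -47.  52.] [-42.4  46.1  52. ] feed [-164.4  -71.    30. ] [-165.    74.1   30. ]
```

Grip confirmed at (-66, -130). Move above it, lower and close the jaws.

>>> servo_tool([
  [-5,1.2,0,0],
  [-10,2.4,0,0],
  [-13.1,3.4,0,0],
  [-13.1,3.4,0,0],
  [-13.1,3.4,4,0],
  [-13.1,3.4,7.5,0],
  [-13.1,3.4,9.3,0],
  [-13.1,3.4,9.3,0],
])

```text
time: 8.25
tcp_pos: [0.5025, -0.1097, 0.1613]
ee_rot: [-2.411, -1.993, 0.021]
contact_force: [-0.4, -1.0, -0.3]
finger_gap: 0.0512
```

>>> servo_tool([
  [0,0,0,0],
  [0,0,0,0],
  [0,0,0,0],
  [0,0,0,0],
  [0,0,0,0],
  [0,0,0,0],
  [0,0,0,0],
  [0,0,0,0],
], hand=-1, force=30)

```text
time: 9.25
tcp_pos: [0.5031, -0.1099, 0.1627]
ee_rot: [-2.412, -1.994, 0.02]
contact_force: [-1.9, 0.3, 6.4]
finger_gap: 0.0239
```

```bash
python3 - <<'E'
from h import *
s,M=st([-65,-130,163])
x0=(P.T@(s["tcp_pos"]-O))*1e3
# arc: lever angle a from vertical; shift cm along tool axes relative to now
for th in [-.39,-.26,-.13,0,.13,.26,.39]:
    t=np.array([170*np.sin(th)+65,0,170*(np.cos(th)-np.cos(.39))])
    print(th,(M.T@P@t/10).round(2))
E
```

```text
t 9.25 tcp [ 0.5031 -0.1099  0.1627] press mm [ -67.9 -129.5  162.7] tool y yaw -10.86 F press [-1.9 -0.1  6.4] gap 0.0239
shift cm [-0.05  0.29 -0.04]
-0.39 [-0.    0.04 -0.  ]
-0.26 [-0.01  2.12 -0.74]
-0.13 [-0.02  4.28 -1.21]
0 [-0.03  6.48 -1.39]
0.13 [-0.04  8.68 -1.28]
0.26 [-0.05 10.86 -0.89]
0.39 [-0.06 12.96 -0.22]
```

Gripped (24 mm gap). Ease the lever 18 mm sideways, then swing it to mid-slot.

>>> servo_tool([
  [0.6,0,0,0],
  [1.2,0,0,0],
  [1.8,0,0,0],
  [1.8,0.5,-0.2,0],
  [1.8,2.1,-0.7,0],
  [1.8,3.7,-1.1,0],
  [1.8,5.2,-1.3,0],
  [1.8,6.5,-1.4,0],
])

```text
time: 10.25
tcp_pos: [0.5701, -0.1079, 0.1758]
ee_rot: [-2.415, -1.997, 0.031]
contact_force: [-4.4, -9.2, 3.4]
finger_gap: 0.0233
```

```bash
python3 - <<'E'
from h import *
s,M=st([62,-112,163])
E
```

```text
t 10.25 tcp [ 0.5701 -0.1079  0.1758] press mm [  -2.5 -114.6  175.8] tool y yaw -10.85 F press [-2.5 -9.8  3.4] gap 0.0233
shift cm [0.25 6.48 1.15]
```

>>> servo_tool([
  [0.3,1.2,0,0],
  [0.3,2.5,0.1,0],
  [0.3,3.8,0.4,0],
  [0.3,5.1,0.7,0],
  [0.3,6.2,1.0,0],
  [0.2,6.7,1.15,0],
  [-0.5,6.7,1.15,0],
  [-1.2,6.7,1.15,0],
])

```text
time: 11.25
tcp_pos: [0.6337, -0.133, 0.1634]
ee_rot: [-2.417, -1.996, 0.03]
contact_force: [1.1, -0.8, 2.2]
finger_gap: 0.0234
```

```bash
python3 - <<'E'
from h import *
s,M=st([65,-130,163])
E
```

```text
t 11.25 tcp [ 0.6337 -0.133   0.1634] press mm [  64.8 -127.1  163.4] tool y yaw -10.89 F press [ 1.3 -0.6  2.2] gap 0.0234
shift cm [-0.29  0.02  0.04]
```

Move the last 3 mm into the seat, then open partly.

>>> servo_tool([
  [-0.2,0.1,0,0],
  [-0.3,0.1,0,0],
  [-0.3,0.1,0,0],
  [-0.3,0.1,0,0],
  [-0.3,0.1,0,0],
  [-0.3,0.1,0,0],
  [-0.3,0.1,0,0],
  [-0.3,0.1,0,0],
])

```text
time: 12.25
tcp_pos: [0.6341, -0.1354, 0.1631]
ee_rot: [-2.416, -1.996, 0.029]
contact_force: [0.9, 5.1, 0.4]
finger_gap: 0.0235
```

>>> servo_tool([
  [0,0,0,0],
  [0,0,0,0],
  [0,0,0,0],
  [0,0,0,0],
  [0,0,0,0],
  [0,0,0,0],
  [0,0,0,0],
  [0,0,0,0],
], hand=0)

```text
time: 13.25
tcp_pos: [0.6341, -0.1354, 0.1631]
ee_rot: [-2.416, -1.996, 0.029]
contact_force: [0.6, -0.3, 0.8]
finger_gap: 0.043
```

>>> servo_tool([
  [0,0,-2,0],
  [0,0,-5,0],
  [0,0,-8,0],
  [0,-3,-11,0],
  [0,-8,-12,0],
  [0,-13,-12,0],
  [0,-18,-12,0],
  [0,-18,-12,0],
])

```text
time: 14.25
tcp_pos: [0.4578, -0.1002, 0.2882]
ee_rot: [-2.418, -1.997, 0.026]
contact_force: [0.7, -0.5, 0.2]
finger_gap: 0.0427
```

```bash
python3 - <<'E'
from h import *
s,M=st()
im,d=eyes.grab_frame("wrist"); np.savez("w3.npz",im=im,p=s["tcp_pos"],M=M)
a,_=eyes.grab_frame("side"); np.save("s3.npy",a)
b=eyes.grab_frame("scene")[0]
A=cv2.resize(a[150:300,240:400],(400,375),interpolation=3)
B=cv2.resize(b[150:260,275:395],(400,375),interpolation=3)
W=cv2.resize(im[0:400,80:480],(200,200))
cv2.imwrite("pics/c3.png",np.hstack([A,B])[:,:,::-1]); cv2.imwrite("pics/w3.png",im[:,:,::-1])
E
```

```text
t 14.25 tcp [ 0.4578 -0.1002  0.2882] press mm [-114.2 -128.7  288.2] tool y yaw -10.9 F press [ 0.8 -0.4  0.2] gap 0.0427
```

View pics/c3.png

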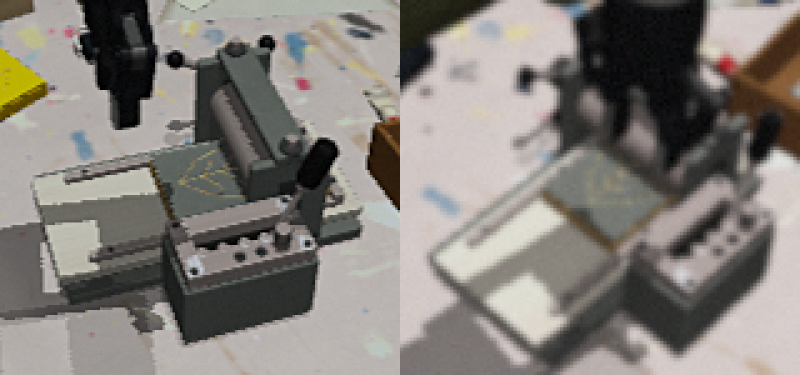

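View pics/w3.png

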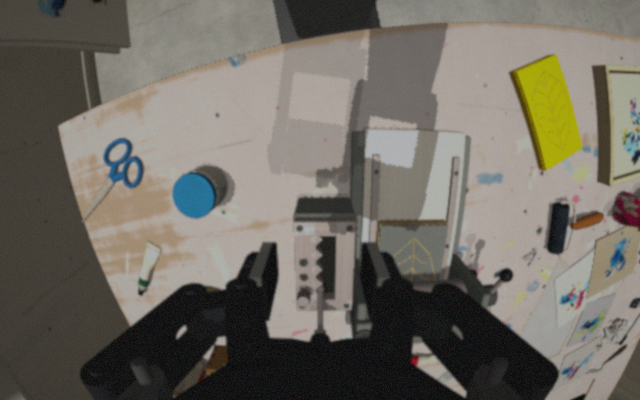

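The lever now leans to the far end with its stem beside the tall screw: side crop grip (317,165), screw (284,235); scene crop grip (768,137). The wrist view shows the block's near edge at row ~221 and the jar standing. I check these numerically.

```bash
python3 - <<'E'
from h import *
s=("side",240+317/2.5,150+165/2.5); c=("scene",275+368*.3,150+137*110/375)
g,e=tri(s,c); print("grip",(1e3*P.T@(g-O)).round(1),e)
w=np.load("w3.npz"); p,M=w["p"],w["M"]
print("blk",wplane(379,223,p,M,.052),wplane(446,222,p,M,.052),"feed",wplane(365,131,p,M,.03),wplane(466,134,p,M,.03))
print("stem at gate",wplane(320,300,p,M,.098),"screw top",wplane(303,300,p,M,.124))
print("jar",(O+P@(wplane(194,195,p,M,.066)/1e3)).round(3))
E
```

```text
grip [  65.1 -135.2  180.3] 0.00022179874773411848
blk [-44.9 -52.1  52. ] [-45.5  43.9  52. ] feed [-163.2  -72.4   30. ] [-166.1   71.6   30. ]
stem at gate [  44.7 -129.3   98. ] screw top [  26.9 -149.5  124. ]
jar [ 0.454 -0.268  0.066]
```

The lever is seated at grip x 65, the screw notch. The block edge reads -42 to -45 mm against -40 expected, so I measure it more finely against the strips.

```bash
python3 - <<'E'
from h import *
for f,cols,strip in [("w1",(300,350),(265,381)),("w2",(295,345),(272,366)),("w3",(390,440),(376,456))]:
    w=np.load(f+".npz"); p,M=w["p"],w["M"]; im=w["im"].astype(float)
    pr=im[:,cols[0]:cols[1]].mean(1)
    print(f,"rows 212-228 R,B:",[(r,int(pr[r,0]),int(pr[r,2])) for r in range(212,229)])
    u=sum(cols)/2; print([(v,wplane(u,v,p,M,.052)[0],wplane(u,v,p,M,.03)[0]) for v in (218,220,222,224)])
    for us in strip:
        q=im[:,us-1:us+2].mean((1,2)); g=np.diff(q[130:210]); print("strip col",us,"steps",[(130+i,int(g[i])) for i in np.argsort(-abs(g))[:4]])
im=np.load("w3.npz")["im"]; cv2.imwrite("pics/z3.png",cv2.resize(im[110:260,340:490],(600,600),interpolation=3)[:,:,::-1])
E
```

```text
w1 rows 212-228 R,B: [(212, 79, 49), (213, 75, 42), (214, 75, 41), (215, 83, 45), (216, 97, 52), (217, 99, 56), (218, 81, 55), (219, 68, 60), (220, 74, 71), (221, 82, 78), (222, 84, 80), (223, 85, 81), (224, 85, 81), (225, 86, 81), (226, 86, 81), (227, 86, 81), (228, 85, 81)]
[(218, np.float64(-112.7), np.float64(-104.5)), (220, np.float64(-110.8), np.float64(-102.4)), (222, np.float64(-108.9), np.float64(-100.3)), (224, np.float64(-106.9), np.float64(-98.2))]
strip col 265 steps [(np.int64(189), -37), (np.int64(154), 33), (np.int64(155), 27), (np.int64(190), -27)]
strip col 381 steps [(np.int64(154), 30), (np.int64(151), -24), (np.int64(155), 23), (np.int64(153), 22)]
w2 rows 212-228 R,B: [(212, 169, 168), (213, 169, 168), (214, 168, 166), (215, 161, 155), (216, 141, 129), (217, 107, 88), (218, 84, 53), (219, 78, 43), (220, 79, 45), (221, 82, 51), (222, 81, 60), (223, 85, 76), (224, 96, 92), (225, 104, 99), (226, 105, 100), (227, 106, 100), (228, 106, 101)]
[(218, np.float64(-47.5), np.float64(-39.6)), (220, np.float64(-44.9), np.float64(-36.8)), (222, np.float64(-42.4), np.float64(
[... 261 characters left out ...]
1), -17)]
w3 rows 212-228 R,B: [(212, 143, 132), (213, 143, 132), (214, 144, 132), (215, 144, 133), (216, 144, 133), (217, 143, 132), (218, 136, 124), (219, 117, 102), (220, 93, 71), (221, 78, 47), (222, 78, 43), (223, 81, 46), (224, 80, 54), (225, 79, 66), (226, 85, 80), (227, 93, 89), (228, 98, 93)]
[(218, np.float64(-51.8), np.float64(-43.9)), (220, np.float64(-48.9), np.float64(-40.9)), (222, np.float64(-46.1), np.float64(-37.9)), (224, np.float64(-43.2), np.float64(-34.8))]
strip col 376 steps [(np.int64(153), -24), (np.int64(160), -17), (np.int64(159), -16), (np.int64(169), -15)]
strip col 456 steps [(np.int64(174), 19), (np.int64(170), -18), (np.int64(171), -18), (np.int64(156), -17)]
```

View pics/z3.png

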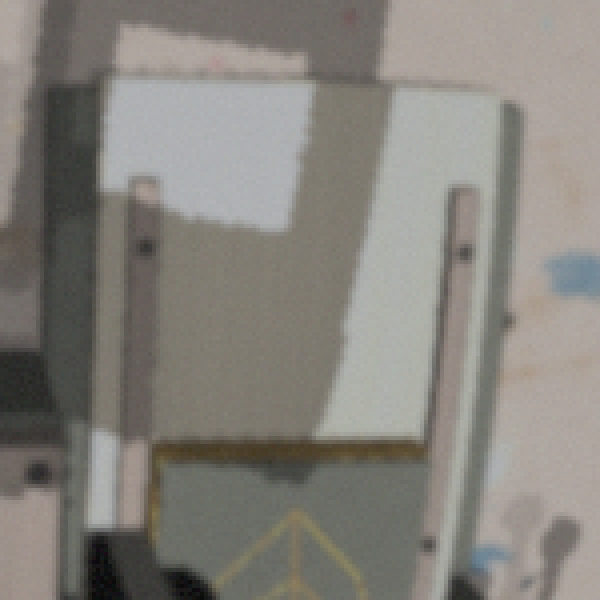

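The refined edge reads -41 ±1 mm in both views: the grey face starts at row 223.3 in the earlier view and about 225.5 in the later one. It matches the TCP-based -41 mm and hasn't moved since the push. The zoom also shows the block square between the strips. Handing in.

```bash
python3 -c "
from bench import robot,order
s=robot.observe(); print(s['time'],s['contact_force']); print(order.sign_off())"
```

```text
14.4 [0.49454367 0.14669716 0.08823766]
the job is handed in; nothing more can be done
None
```

I set the press up for the proof and handed the job in at 14.4 s, with the gripper clear of everything.

- **Block:** With the roller still lifted, I pushed the block about 71 mm along the bed. It then stopped dead, and the force rose from 2–3 N to 17 N. Its near edge measured x -41 ±1 mm before and after the lever throw, against -40 mm nominal. That is within the accuracy of my press position. I did not see the contact with the stop bar directly, because the roller and cheek hide it.
- **Lever:** I gripped the lever, eased it out of the parked notch and swung it to the last notch (+30 mm), where the tall thumbscrew stands. After release the grip measured x 65, y -135, z 180 mm, against 65, -130, 177 nominal. The x reading fits only this notch, and the few mm of difference in y and z is about what the coarse image readings allow.
- **Jar, ink roller and tape:** The arm's path stayed clear of all three. The jar measured within about 5 mm of its first position, which is also within the reading error. I checked the ink roller only by eye in the last wrist view and did not re-measure the tape.

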